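# Turn a well plate over against the turning stop

## Task

The metal plate that lies with its plain side up must be turned over so that its wells face up. Without picking it up, push it with the fingertips against the turning stop until it climbs the stop and stands there leaning by itself, take the fingers away, then tip it back toward you from behind its top edge so that it falls over and lies flat on the worktop in front of the stop. Leave the other plate, the small beaker and the vial where they are.

Things in the scene. Friction and masses are not known exactly. Their poses are not given: they have to be found in the camera images.
- turning_stop: Low stop fixed to the worktop, 250 mm long, 45 mm high: white slippery plastic (friction with the plates about 0.15; worktop 0.6) on an aluminium angle. Origin on the worktop, mid-length, in the plane of the wall's upright front face. x points level into the wall (the pushing direction), y along the wall, z up. Wall and angle are 12 mm thick; behind them only a flange with bolts under 24 mm high, to x = 52 mm.
- toe_foot (a point): Front foot of the white sloping toe along the wall's base, mid-length, on the worktop: 21 mm before the wall face. The toe rises at 36 degrees to 9 mm height, at 55 to 18 mm, at 75 to the wall face at 27 mm; upright above. A plate pushed square on climbs it; with its lower edge at this foot it leans about 70 degrees from level and stays when let go.
- wall_rim (a point): Top edge of the stop's front face, mid-length, 45 mm above the worktop. The leaning plate's top edge stands some 17 mm above it, open to be reached from behind.
- plain_up_plate: The plate to turn over: flat aluminium, 66 x 80 x 8 mm, about 100 g, lying before the stop with its plain side up (its six round wells, 17 mm wide, are underneath). Origin at its centre, 4 mm above the worktop; x along the 66 mm side (roughly the pushing direction), y along the 80 mm side, z out of the plain side: up at the start, down when the job is done.
- wells_up_plate: The other plate, same metal and size, already lying with its six wells (two rows of three) up, beside the first one; which of the two is on the left varies. Origin at its centre. Leave it alone.
- mini_beaker: Small clear beaker, 42 mm wide, 46 mm high, standing past one end of the stop. Origin at the centre of its underside. Leave it alone.
- vial_2: Small vial with a cap, 20 mm wide, 53 mm high, standing past the other end of the stop. Origin at the centre of its underside. Leave it alone.
Mind the look-alikes: they are no part of the job. Leave any blue or purple look-alike of the plain_up_plate alone.

How it is judged:
By the outcome, as a careful person would: the job done as asked, in the order asked, and still so for the second after the job is handed in, with the robot touching nothing.
It also fails if it takes over 51 s, if anything falls off the work surface, if the arm or the gripper's body presses on something with over 40 N, if the wrist force passes 120 N, or if a joint passes its speed limit or range.

## Robot

A 6-joint arm with a two-finger parallel gripper is mounted at the origin on a cart in front of the work surface, level with it; the furniture and walls round the work are solid. World frame = base frame: x ahead of the robot, y to its left, z up, the work surface at z = 0. Lengths are in m, angles in degrees, forces in N, time in s.
With the tool pointing down it reaches from about 0.35 to 0.875 m from the base axis. Payload 4.2 kg.
Tool frame: the origin (TCP) lies at the very end of the fingers, on their centre line; the grasp point (between the pads) lies 19 mm behind it; z points along the fingers, y is the direction in which the jaws open and shut (so a half turn about z gives the same grasp; the last joint's range is limited). The gripper opens to 87 mm and grips with 3 to 60 N. Pads are 19 mm wide; open, the fingers measure 117 mm over their backs; the gripper's body (75 mm by 190 mm) begins 51 mm behind the grasp point.
Start: joints at [89.588, 22.042, 0.453, 0, -68.411, -14.817], TCP at [0.164, 0.603, 0.223] pointing down, gripper open.
Joint ranges: [-179.83, 179.83], [-69.29, 118.12], [-61.27, 80.66], [-181.25, 117.63], [-171.15, -9.14], [-177.46, 177.46]. Speed limits (degrees/s): [159.86, 159.86, 180, 180, 180, 180].

## Interface

Orientations are given as a 3x3 rotation matrix whose columns are the frame's x, y, z axes.
In Python, from station import r, imaging gives the robot as it stands. The module is installed in compiled form; this text tells all that it offers.
- The arm moves only by the tool move_arm, never from a script. Its argument "motion" is one flat list of numbers, 7 for each row, row after row: the shift along the tool's x, y, z in units of 40 mm (1.0 is 40 mm), then the turn, a rotation vector about the tool's x, y, z in units of 5 degrees (1.0 is 5 degrees), then the gripper's target within -1 to 1 (shut at 1, half-way at 0, fully open at -1). In form: [dx, dy, dz, wx, wy, wz, gripper, dx, dy, dz, wx, wy, wz, gripper, ...]. A call has 1 to 20 rows; each row is the pose to reach, as a shift and turn from the pose measured when the call began, along the tool's axes at that moment; what a row does not reach only later rows make up. A row lasts 1/12 s, in which the tool goes at most 41.7 mm and 7.16 degrees, less where a joint would pass 70% of its speed; a pose out of reach is approached as far as the arm can. A call with a gripper value outside its range is refused whole. The fingers move at their own pace and stop on an object; the grip force is fixed at half the most. Time passes only in rows, so rows that repeat a pose let the fingers close. It gives the time, the measured TCP pose, the force and the opening at its end, in the units of the state.
- r.sense(): the state, without advancing time (a new reading comes with each control period).
- imaging.capture(name): name is "scene" or "top" or "wrist"; returns the picture (400x640x3 uint8, blue, green, red); there is no depth.
- imaging.camera_params(name): a dict with "intrinsics" (3x3 intrinsics, pixels), "world_from_camera" (4x4, takes a point from camera to world coordinates). Camera axes: x right, y down, z forward; pixel columns grow to the right and rows downward; lengths in m; the calibration is good to about 2 mm. The wrist camera is an equidistant fisheye: a pixel r from the principal point sees the ray r / f radians off the axis. A picture is of the moment at which its call begins: read the wrist's pose just before it. camera_params takes no time and is no camera call; for the wrist camera it gives the pose at the moment of the call.
- r.finish_job(): hands the job in, once; it reports no verdict.
The state is a dict: "time_s": time; "joints": joint angles; "joint_velocities": joint speeds; "effort": joint torques, N m; "tcp_pos": TCP position; "ee_rot": TCP orientation; "wrist_force": force on the tool from outside, world axes, zero at the start; "moment": the same for the moment, N m; "gripper_width": opening from 0.0 (shut) to 1.0 (fully open).
Only numpy, scipy, OpenCV 4.12 (cv2) and the standard library are available. Lean on these libraries where they do the work, as an engineer would, in place of code of your own. Each camera call takes 0.05 s, during which the arm holds its last target.

## Working session

There is one attempt and no reset: what is moved stays moved. The work goes in short steps, Python scripts to look and compute and a tool call to move; the robot and the scene stay as the last step left them, time stands still between calls to the robot, and variables do not carry over. Pictures are saved under pics/ and viewed, and the job is handed in when it is done.

Besides the shell and the picture viewer there is one more tool, called after "Request:" as name(argument=value, ...), one argument or row to a line, values as JSON. move_arm: Moves the arm, as the interface text tells. Its arguments: {"type":"object","properties":{"motion":{"type":"array","items":{"type":"number"}}},"required":["motion"]}

```bash
mkdir -p pics
python3 - <<'E'
from station import r, imaging
import cv2, numpy as np
np.set_printoptions(precision=4,suppress=True)
for n in ["scene","top","wrist"]:
    s=r.sense()
    im=imaging.capture(n); cv2.imwrite(f"pics/{n}0.png",im)
    p=imaging.camera_params(n); print(n,np.array(p["intrinsics"]),np.array(p["world_from_camera"]))
s=r.sense(); print(s)
E
```

```text
scene [[500.9357   0.     312.5045]
 [  0.     500.9357 200.668 ]
 [  0.       0.       1.    ]] [[ 0.5289 -0.5848  0.615  -0.1297]
 [-0.8484 -0.3461  0.4006 -0.0538]
 [-0.0214 -0.7337 -0.6791  0.7811]
 [ 0.      0.      0.      1.    ]]
top [[482.7343   0.     316.98  ]
 [  0.     482.7343 196.0246]
 [  0.       0.       1.    ]] [[ 0.0041 -0.9861  0.1663  0.3582]
 [-0.9999 -0.0062 -0.0121  0.3728]
 [ 0.0129 -0.1662 -0.986   1.1353]
 [ 0.      0.      0.      1.    ]]
wrist [[309.7069   0.     323.9952]
 [  0.     309.7069 194.1457]
 [  0.       0.       1.    ]] [[-0.2625 -0.9289 -0.2612  0.2356]
 [-0.9649  0.2531  0.0693  0.5834]
 [ 0.0017  0.2702 -0.9628  0.3834]
 [ 0.      0.      0.      1.    ]]
{'time_s': 0.15, 'joints': array([ 89.5877,  22.0806,   0.3996,  -0.0197, -68.4118, -14.8157]), 'joint_velocities': array([ 0.0659, -0.1204,  0.1227,  0.077 , -0.0139,  0.0571]), 'effort': array([  0.0002, -39.1053,  18.7588,   4.2224,   0.0124,  -0.0001]), 'tcp_pos': array([0.164 , 0.6026, 0.2217]), 'ee_rot': array([[ 0.9649, -0.2628, -0.0003],
       [-0.2628, -0.9649, -0.0016],
       [ 0.0001,  0.0016, -1.    ]]), 'wrist_force': array([ 0.4328, -0.3623,  0.9726]), 'moment': array([-0.0281,  0.0115,  0.0038]), 'gripper_width': 1.0049669597284476}
```

View pics/scene0.png

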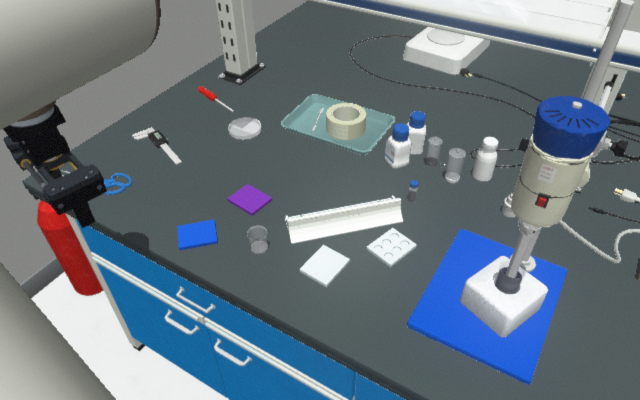

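View pics/top0.png

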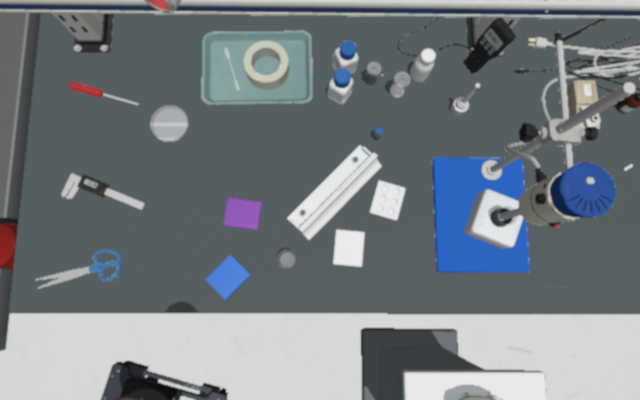

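View pics/wrist0.png

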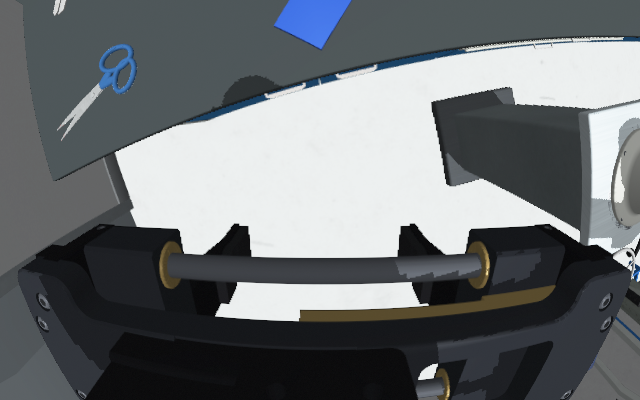

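The plain plate is at top px (349,248) and scene px (325,265), and the wells plate is at top px (388,200). The stop runs diagonally behind them. The beaker is at top px (286,258) and the vial at (378,132). I'll enlarge these areas.

Run:
```python
import cv2
t=cv2.imread("pics/top0.png")[120:280,270:420]; cv2.imwrite("pics/topc.png",cv2.resize(t,None,fx=3.7,fy=3.7,interpolation=cv2.INTER_CUBIC))
t=cv2.imread("pics/scene0.png")[170:300,230:430]; cv2.imwrite("pics/scenec.png",cv2.resize(t,None,fx=4,fy=4,interpolation=cv2.INTER_CUBIC))
```

```text
(no output)
```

View pics/topc.png

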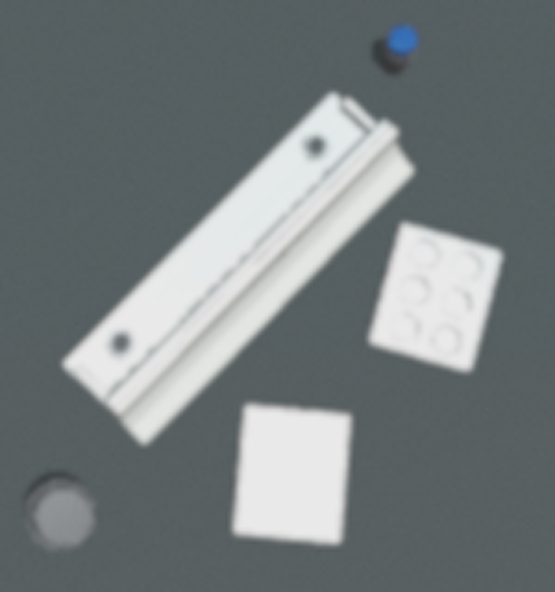

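View pics/scenec.png

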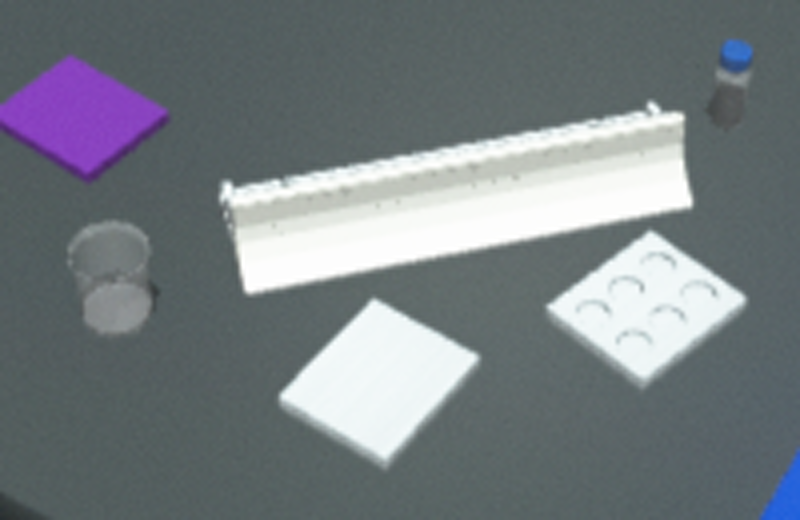

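```bash
cat > h.py <<'E'
import numpy as np, cv2
from station import r, imaging
np.set_printoptions(precision=4,suppress=True)
def ray(name,px,z):
    p=imaging.camera_params(name);K=np.array(p["intrinsics"]);T=np.array(p["world_from_camera"])
    d=T[:3,:3]@np.linalg.solve(K,[px[0],px[1],1.]);o=T[:3,3]
    return o+d*(z-o[2])/d[2]
def tc(c): return ((c[0]+.5)/3.7-.5+270,(c[1]+.5)/3.7-.5+120)
def sc(c): return ((c[0]+.5)/4-.5+230,(c[1]+.5)/4-.5+170)
E
python3 - <<'E'
from h import *
def show(n,f,pts,z):
    P=np.array([ray(n,f(p),z) for p in pts]); print(n,z); print(P[:,:2])
    for a,b in zip(P,np.roll(P,-1,0)):
        d=b-a; print("  len %.1f ang %.1f"%(np.hypot(*d[:2])*1e3,np.degrees(np.arctan2(d[1],d[0]))))
    print("  mean",P.mean(0)[:2]); return P
print("foot");show("top",tc,[(145,444),(414,171)],0);show("scene",sc,[(248,293),(692,206)],0)
print("rim front/back top");show("top",tc,[(123,412),(398,133)],.045);show("scene",sc,[(233,205),(684,116)],.045)
print("plain");show("top",tc,[(244,404),(352,412),(342,545),(232,534)],.008);show("scene",sc,[(375,299),(479,357),(387,458),(280,397)],.008)
print("wells");show("top",tc,[(403,222),(502,249),(471,372),(369,343)],.008);show("scene",sc,[(651,231),(746,298),(644,378),(547,307)],.008)
print("beaker");show("top",tc,[(65,517)],0);show("scene",sc,[(117,310)],0)
print("vial cap");show("top",tc,[(404,39)],.053);show("scene",sc,[(728,110)],.0)
E
```

```text
foot
top 0
[[0.4457 0.3776]
 [0.6246 0.2033]]
  len 249.8 ang -44.3
  len 249.8 ang 135.7
  mean [0.5351 0.2904]
scene 0
[[0.4442 0.3756]
 [0.6222 0.2024]]
  len 248.4 ang -44.2
  len 248.4 ang 135.8
  mean [0.5332 0.289 ]
rim front/back top
top 0.045
[[0.4617 0.391 ]
 [0.6384 0.2196]]
  len 246.2 ang -44.1
  len 246.2 ang 135.9
  mean [0.5501 0.3053]
scene 0.045
[[0.4585 0.3918]
 [0.6395 0.2199]]
  len 249.6 ang -43.5
  len 249.6 ang 136.5
  mean [0.549  0.3058]
plain
top 0.008
[[0.4707 0.3151]
 [0.466  0.2467]
 [0.3826 0.254 ]
 [0.3891 0.3228]]
  len 68.6 ang -93.9
  len 83.7 ang 175.0
  len 69.1 ang 84.6
  len 81.9 ang -5.4
  mean [0.4271 0.2846]
scene 0.008
[[0.4686 0.3122]
 [0.4618 0.2469]
 [0.3834 0.2542]
 [0.3885 0.3189]]
  len 65.6 ang -96.0
  len 78.7 ang 174.7
  len 64.9 ang 85.5
  len 80.4 ang -4.8
  mean [0.4256 0.283 ]
wells
top 0.008
[[0.5889 0.2122]
 [0.5716 0.1487]
 [0.4919 0.1705]
 [0.5101 0.2353]]
  len 65.8 ang -105.2
  len 82.7 ang 164.7
  len 67.2 ang 74.3
  len 82.1 ang -16.3
  mean [0.5406 0.1917]
scene 0.008
[[0.5861 0.2107]
 [0.5674 0.148 ]
 [0.4919 0.17  ]
 [0.5093 0.2332]]
  len 65.4 ang -106.7
  len 78.6 ang 163.8
  len 65.5 ang 74.6
  len 80.1 ang -16.3
  mean [0.5387 0.1905]
beaker
top 0
[[0.3995 0.4277]]
  len 0.0 ang 0.0
  mean [0.3995 0.4277]
scene 0
[[0.399  0.4279]]
  len 0.0 ang 0.0
  mean [0.399  0.4279]
vial cap
top 0.053
[[0.6973 0.216 ]]
  len 0.0 ang 0.0
  mean [0.6973 0.216 ]
scene 0.0
[[0.704  0.2171]]
  len 0.0 ang 0.0
  mean [0.704  0.2171]
```

```bash
cat >> h.py <<'E'
O=np.array([.549,.305,0]);a=np.radians(45.8);N=np.array([np.cos(a),np.sin(a),0]);Tt=np.array([-np.sin(a),np.cos(a),0])
def wf(p): q=np.asarray(p)-O; return np.array([q@N,q@Tt,q[2]])*1e3
def W(n,t,z): return O+N*n/1e3+Tt*t/1e3+np.array([0,0,z/1e3])
from scipy.spatial.transform import Rotation as Ro
def plan(pos,yaw_y=None,s=None):
    s=s or r.sense(); R=np.array(s["ee_rot"])
    d=R.T@(np.asarray(pos)-s["tcp_pos"])/.04
    if yaw_y is None: w=np.zeros(3)
    else:
        b=np.radians(yaw_y); y=np.array([np.cos(b),np.sin(b),0]); z=np.array([0,0,-1.]); x=np.cross(y,z)
        w=Ro.from_matrix(R.T@np.c_[x,y,z]).as_rotvec(degrees=True)/5
    print("shift",d.round(3),"turn",w.round(3),"rows>=",np.ceil(max(np.linalg.norm(d)*40/41.7,np.linalg.norm(w)*5/7.16)))
def st():
    s=r.sense(); print("t %.2f"%s["time_s"],"tcp",s["tcp_pos"],"wf",wf(s["tcp_pos"]).round(1),"yaw_y %.1f"%np.degrees(np.arctan2(s["ee_rot"][1,1],s["ee_rot"][0,1])),"F",s["wrist_force"].round(1),"g %.3f"%s["gripper_width"],"J",s["joints"].round(1))
E
python3 - <<'E'
from h import *
st(); plan([.4263,.2838,.10],-95)
E
```

```text
t 0.15 tcp [0.164  0.6026 0.2217] wf [-55.  483.5 221.7] yaw_y -105.2 F [ 0.4 -0.4  1. ] g 1.005 J [ 89.6  22.1   0.4  -0.  -68.4 -14.8]
shift [8.42  5.963 3.054] turn [ 0.019  0.    -2.047] rows>= 11.0
```

Request:
move_arm(
  motion=[8.42, 5.96, 3.05, 0, 0, -2.05, -0.75, 8.42, 5.96, 3.05, 0, 0, -2.05, -0.75, 8.42, 5.96, 3.05, 0, 0, -2.05, -0.75, 8.42, 5.96, 3.05, 0, 0, -2.05, -0.75, 8.42, 5.96, 3.05, 0, 0, -2.05, -0.75, 8.42, 5.96, 3.05, 0, 0, -2.05, -0.75, 8.42, 5.96, 3.05, 0, 0, -2.05, -0.75, 8.42, 5.96, 3.05, 0, 0, -2.05, -0.75, 8.42, 5.96, 3.05, 0, 0, -2.05, -0.75, 8.42, 5.96, 3.05, 0, 0, -2.05, -0.75, 8.42, 5.96, 3.05, 0, 0, -2.05, -0.75, 8.42, 5.96, 3.05, 0, 0, -2.05, -0.75, 8.42, 5.96, 3.05, 0, 0, -2.05, -0.75, 8.42, 5.96, 3.05, 0, 0, -2.05, -0.75],
)

```text
time_s: 1.32
tcp_pos: [0.4263, 0.2845, 0.1004]
ee_rot: [[0.996, -0.087, 0.0], [-0.087, -0.996, -0.001], [0.0, 0.001, -1.0]]
wrist_force: [0.5, -0.8, -0.9]
gripper_width: 0.874
```

Run:
```python
from h import *
st(); cv2.imwrite("pics/w1.png",imaging.capture("wrist")); plan([.4263,.2838,.004],-95)
```

```text
t 1.32 tcp [0.4263 0.2845 0.1004] wf [-100.2   73.6  100.4] yaw_y -95.0 F [ 0.5 -0.8 -0.9] g 0.874 J [ 51.9  18.6 -24.7   0.1 -46.7  33.1]
shift [0.005 0.025 2.414] turn [ 0.009 -0.005  0.017] rows>= 3.0
```

View pics/w1.png

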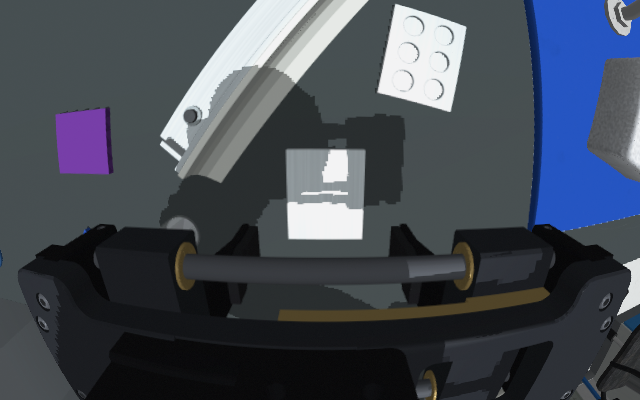

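The wrist picture shows the plate, at px 287–365, centred between the fingers at px 250 and 400. I'll lower them around it with a loose gap, then turn the tool.

Request:
move_arm(
  motion=[0, 0.02, 1.0, 0, 0, 0, -0.75, 0, 0.02, 1.9, 0, 0, 0, -0.75, 0, 0.02, 2.41, 0, 0, 0, -0.75, 0, 0.02, 2.41, 0, 0, 0, -0.75, 0, 0.02, 2.41, 0, 0, 0, -0.63, 0, 0.02, 2.41, 0, 0, 0, -0.62, 0, 0.02, 2.41, 0, 0, 0, -0.62],
)

```text
time_s: 1.95
tcp_pos: [0.4262, 0.285, 0.0051]
ee_rot: [[0.996, -0.085, 0.001], [-0.085, -0.996, 0.001], [0.001, -0.001, -1.0]]
wrist_force: [-0.4, -0.3, 0.3]
gripper_width: 0.818
```

Run:
```python
from h import *
st(); cv2.imwrite("pics/w2.png",imaging.capture("wrist"));  cv2.imwrite("pics/s2.png",cv2.resize(imaging.capture("scene")[170:300,230:430],None,fx=4,fy=4))
```

```text
t 1.95 tcp [0.4262 0.285  0.0051] wf [-100.    74.1    5.1] yaw_y -94.9 F [-0.4 -0.3  0.3] g 0.818 J [ 52.   26.9 -29.9   0.1 -33.1  33.1]
```

View pics/w2.png

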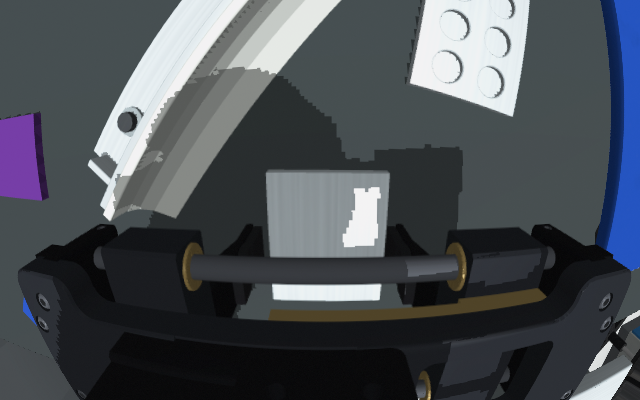

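View pics/s2.png

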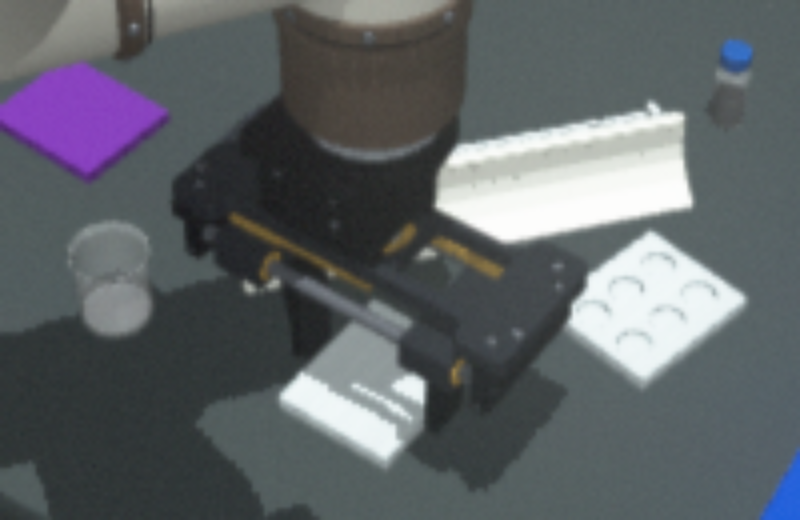

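Request:
move_arm(
  motion=[0, 0, 0.02, 0, 0, 1, -0.62, 0, 0, 0.02, 0, 0, 2, -0.62, 0, 0, 0.02, 0, 0, 3, -0.62, 0, 0, 0.02, 0, 0, 4, -0.62, 0, 0, 0.02, 0, 0, 5, -0.62, 0, 0, 0.02, 0, 0, 6, -0.62, 0, 0, 0.02, 0, 0, 7, -0.62, 0, 0, 0.02, 0, 0, 8, -0.62, 0, 0, 0.02, 0, 0, 9, -0.62, 0, 0, 0.02, 0, 0, 9.7, -0.62, 0, 0, 0.02, 0, 0, 9.7, -0.62, 0, 0, 0.02, 0, 0, 9.7, -0.62, 0, 0, 0.02, 0, 0, 8.6, -0.62, 0, 0, 0.02, 0, 0, 7.8, -0.62, 0, 0, 0.02, 0, 0, 7.8, -0.62],
)

```text
time_s: 3.3
tcp_pos: [0.4264, 0.2848, 0.0045]
ee_rot: [[0.722, -0.691, 0.002], [-0.691, -0.722, 0.001], [0.001, -0.002, -1.0]]
wrist_force: [0.6, -0.4, -0.8]
gripper_width: 0.812
```

Run:
```python
from h import *
st(); cv2.imwrite("pics/w3.png",imaging.capture("wrist"))
```

```text
t 3.30 tcp [0.4264 0.2848 0.0045] wf [-100.    73.8    4.5] yaw_y -133.7 F [ 0.6 -0.4 -0.8] g 0.812 J [ 51.9  26.9 -30.    0.1 -33.   -5.7]
```

View pics/w3.png

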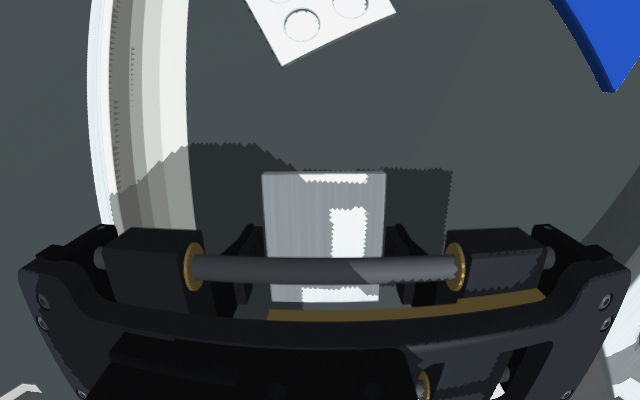

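Run:
```python
from h import *
s=r.sense(); print(W(-158,73,80)); plan(W(-158,73,80),135.8); print(wf([.4274,.2845,.0]))
```

```text
[0.3865 0.2426 0.08  ]
shift [ 0.014  1.445 -1.891] turn [-0.021  0.011 18.057] rows>= 13.0
[-99.4719  72.8844   0.    ]
```

Request:
move_arm(
  motion=[0, 0, -1, 0, 0, 0, -0.62, 0, 0, -1.9, 0, 0, 0, -0.62, 0, 1.45, -1.9, 0, 0, 2, 0.1, 0, 1.45, -1.9, 0, 0, 3.4, 0.1, 0, 1.45, -1.9, 0, 0, 4.8, 0.1, 0, 1.45, -1.9, 0, 0, 6.2, 0.1, 0, 1.45, -1.9, 0, 0, 7.6, 0.1, 0, 1.45, -1.9, 0, 0, 9, 0.1, 0, 1.45, -1.9, 0, 0, 10.4, 0.1, 0, 1.45, -1.9, 0, 0, 11.8, 0.1, 0, 1.45, -1.9, 0, 0, 13.2, 0.1, 0, 1.45, -1.9, 0, 0, 14.6, 0.1, 0, 1.45, -1.9, 0, 0, 16, 0.1, 0, 1.45, -1.9, 0, 0, 17.4, 0.1, 0, 1.45, -1.9, 0, 0, 18.05, 0.1, 0, 1.45, -1.9, 0, 0, 18.05, 0.1, 0, 1.45, -1.9, 0, 0, 18.05, 0.1],
)

```text
time_s: 4.77
tcp_pos: [0.3859, 0.2428, 0.0804]
ee_rot: [[-0.696, -0.718, 0.002], [-0.718, 0.696, 0.001], [-0.002, -0.001, -1.0]]
wrist_force: [-0.1, 0.2, 0.8]
gripper_width: 0.454
```

Run:
```python
from h import *
st(); cv2.imwrite("pics/w4.png",imaging.capture("wrist"));  cv2.imwrite("pics/s4.png",cv2.resize(imaging.capture("scene")[170:300,230:430],None,fx=4,fy=4,interpolation=2));cv2.imwrite("pics/t4.png",cv2.resize(imaging.capture("top")[120:280,270:420],None,fx=3.7,fy=3.7,interpolation=2))
plan(W(-158,73,4),135.8)
```

```text
t 4.77 tcp [0.3859 0.2428 0.0804] wf [-158.2   73.6   80.4] yaw_y 135.9 F [-0.1  0.2  0.8] g 0.454 J [ 52.7  15.4 -33.7   0.1 -40.9 -96.9]
shift [-0.002 -0.013  1.91 ] turn [-0.006  0.022  0.018] rows>= 2.0
```

View pics/w4.png

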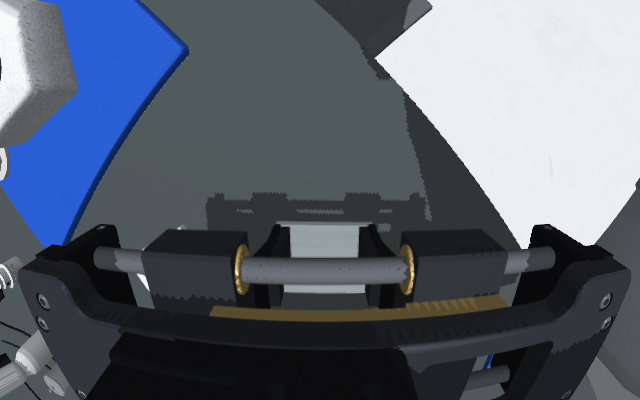

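View pics/s4.png

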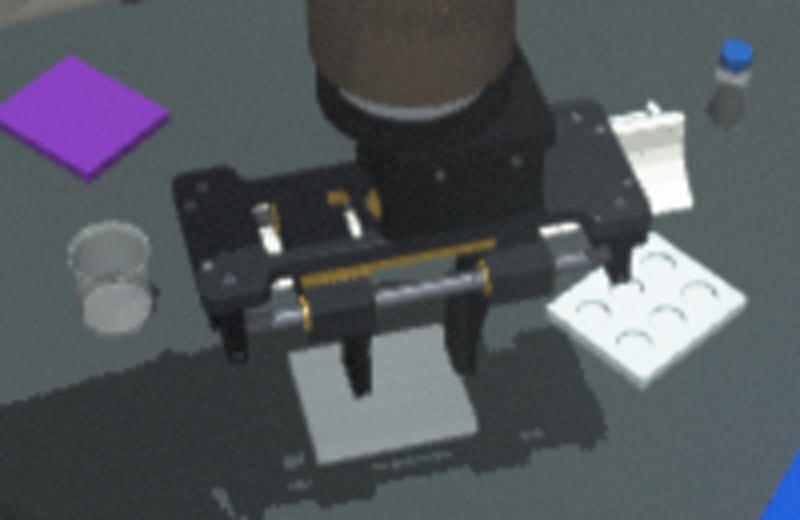

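View pics/t4.png

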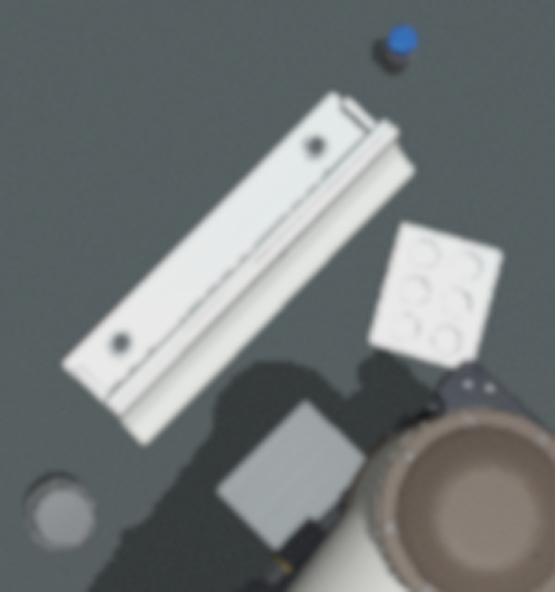

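```bash
cat >> h.py <<'E'
def wproj(p):
    q=imaging.camera_params("wrist");K=np.array(q["intrinsics"]);T=np.linalg.inv(np.array(q["world_from_camera"]))
    c=T[:3,:3]@np.asarray(p)+T[:3,3]; th=np.arctan2(np.hypot(c[0],c[1]),c[2]); ph=np.arctan2(c[1],c[0])
    return np.array([K[0,2]+K[0,0]*th*np.cos(ph),K[1,2]+K[1,1]*th*np.sin(ph)]).round(0)
E
python3 - <<'E'
from h import *
for n in (-158,-133,-67):
    for t in (33,113): print(n,t,wproj(W(n,t,8)))
c=np.array([ray("top",tc(p),.008) for p in [(305,401),(365,459),(217,490),(277,549)]])
print([wf(p).round(1) for p in c])
c=np.array([ray("scene",sc(p),.008) for p in [(290,352),(478,430),(319,462),(443,324)]])
print([wf(p).round(1) for p in c])
E
```

```text
-158 33 [273. 204.]
-158 113 [374. 204.]
-133 33 [275. 233.]
-133 113 [372. 233.]
-67 33 [280. 299.]
-67 113 [367. 299.]
[array([-73.6,  34.7,   8. ]), array([-126. ,   34.6,    8. ]), array([-72.9, 114. ,   8. ]), array([-125.3,  114. ,    8. ])]
[array([-74.7, 113.4,   8. ]), array([-146.8,   36.1,    8. ]), array([-145.9,  115.5,    8. ]), array([-76.6,  33.4,   8. ])]
```

Run:
```python
from h import *
plan(W(-172,74.3,2),135.8)
```

```text
shift [0.348 0.02  1.959] turn [-0.006  0.022  0.018] rows>= 2.0
```

Request:
move_arm(
  motion=[0.35, 0.02, 0.4, 0, 0.02, 0, 0.1, 0.35, 0.02, 1.2, 0, 0.02, 0, 0.1, 0.35, 0.02, 1.75, 0, 0.02, 0, 0.1, 0.35, 0.02, 1.95, 0, 0.02, 0, 0.1, 0.35, 0.02, 1.95, 0, 0.02, 0, 0.1, 0.35, 0.02, 1.95, 0, 0.02, 0, 0.1],
)

```text
time_s: 5.42
tcp_pos: [0.376, 0.2337, 0.0024]
ee_rot: [[-0.695, -0.719, 0.001], [-0.719, 0.695, -0.001], [0.0, -0.001, -1.0]]
wrist_force: [-0.2, -0.9, 0.2]
gripper_width: 0.452
```

Run:
```python
from h import *
st(); cv2.imwrite("pics/w5.png",cv2.resize(imaging.capture("wrist")[150:320,180:480],None,fx=2.6,fy=2.6)); plan(W(-150,74.3,2),135.8)
for n in (-172,-161,-140,-74): print(n,(wproj(W(n,34,8))-[180,150])*2.6,(wproj(W(n,114,8))-[180,150])*2.6)
```

```text
t 5.42 tcp [0.376  0.2337 0.0024] wf [-171.7   74.3    2.4] yaw_y 135.9 F [-0.2 -0.9  0.2] g 0.452 J [ 53.1  22.6 -39.8   0.1 -27.7 -97.2]
shift [-0.537 -0.002  0.017] turn [-0.007  0.01   0.026] rows>= 1.0
-172 [189.8 244.4] [556.4 247. ]
-161 [192.4 288.6] [553.8 291.2]
-140 [202.8 366.6] [543.4 369.2]
-74 [228.8 559. ] [517.4 559. ]
```

View pics/w5.png

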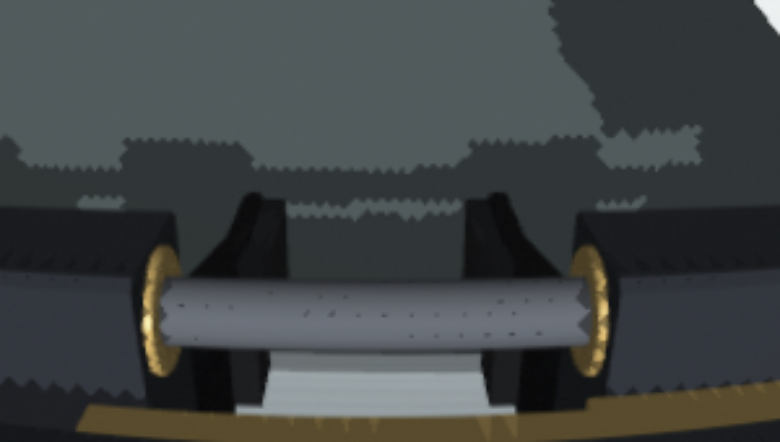

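Request:
move_arm(
  motion=[-0.15, 0, 0.01, 0, 0, 0.02, 0.1, -0.3, 0, 0.01, 0, 0, 0.02, 0.1, -0.45, 0, 0.01, 0, 0, 0.02, 0.1, -0.6, 0, 0.01, 0, 0, 0.02, 0.1, -0.75, 0, 0.01, 0, 0, 0.02, 0.1, -0.9, 0, 0.01, 0, 0, 0.02, 0.1, -1.05, 0, 0.01, 0, 0, 0.02, 0.1, -1.2, 0, 0.01, 0, 0, 0.02, 0.1, -1.35, 0, 0.01, 0, 0, 0.02, 0.1, -1.5, 0, 0.01, 0, 0, 0.02, 0.1, -1.65, 0, 0.01, 0, 0, 0.02, 0.1, -1.75, 0, 0.01, 0, 0, 0.02, 0.1, -1.75, 0, 0.01, 0, 0, 0.02, 0.1],
)

```text
time_s: 6.55
tcp_pos: [0.4257, 0.2851, 0.0024]
ee_rot: [[-0.697, -0.717, 0.002], [-0.717, 0.697, 0.001], [-0.002, -0.001, -1.0]]
wrist_force: [0.3, 0.0, 0.3]
gripper_width: 0.451
```

```bash
cat > look.py <<'E'
from h import *
import sys
k=sys.argv[1]
st(); A=cv2.resize(imaging.capture("wrist")[150:350,160:480],None,fx=2,fy=2)
cv2.imwrite(f"pics/w{k}.png",A)
B=cv2.resize(imaging.capture("scene")[150:300,220:420],None,fx=4,fy=4,interpolation=2)
cv2.imwrite(f"pics/s{k}.png",B)
C=cv2.resize(imaging.capture("top")[120:280,270:420],None,fx=3.7,fy=3.7,interpolation=2)
cv2.imwrite(f"pics/t{k}.png",C)
E
python3 look.py 6
```

```text
t 6.55 tcp [0.4257 0.2851 0.0024] wf [-100.2   74.5    2.4] yaw_y 135.8 F [0.3 0.  0.3] g 0.451 J [ 52.   27.1 -30.1   0.1 -32.7 -96.3]
```

View pics/w6.png

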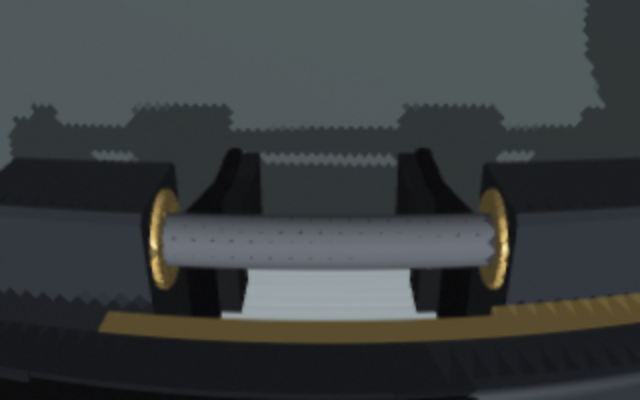

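View pics/s6.png

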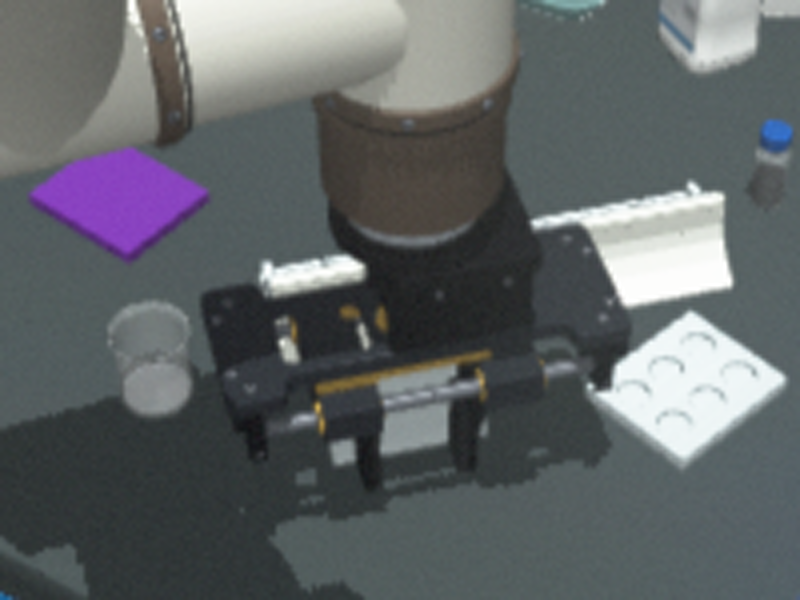

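View pics/t6.png

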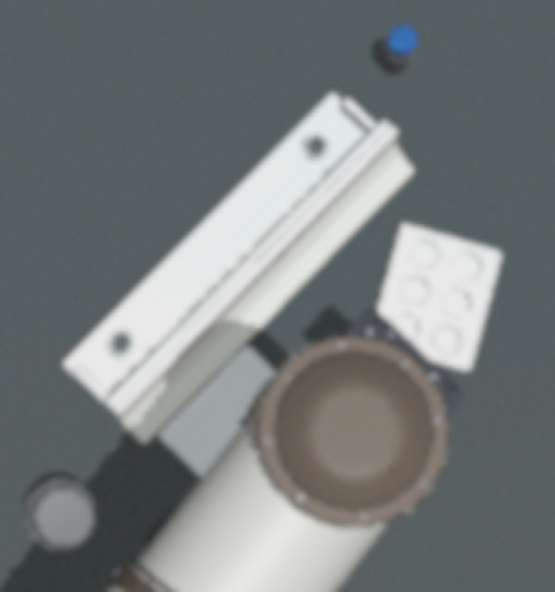

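Request:
move_arm(
  motion=[-0.1, 0, 0.01, 0, 0, 0, 0.1, -0.2, 0, 0.01, 0, 0, 0, 0.1, -0.3, 0, 0.01, 0, 0, 0, 0.1, -0.4, 0, 0.01, 0, 0, 0, 0.1, -0.5, 0, 0.01, 0, 0, 0, 0.1, -0.6, 0, 0.01, 0, 0, 0, 0.1, -0.7, 0, 0.01, 0, 0, 0, 0.1, -0.8, 0, 0.01, 0, 0, 0, 0.1, -0.9, 0, 0.01, 0, 0, 0, 0.1, -1.0, 0, 0.01, 0, 0, 0, 0.1, -1.1, 0, 0.01, 0, 0, 0, 0.1, -1.2, 0, 0.01, 0, 0, 0, 0.1, -1.2, 0, 0.01, 0, 0, 0, 0.1],
)

```text
time_s: 7.78
tcp_pos: [0.4592, 0.3196, 0.0022]
ee_rot: [[-0.697, -0.717, 0.002], [-0.717, 0.697, 0.001], [-0.003, -0.001, -1.0]]
wrist_force: [-0.3, -0.1, 0.0]
gripper_width: 0.45
```

```bash
python3 look.py 7
```

```text
t 7.78 tcp [0.4592 0.3196 0.0022] wf [-52.1  74.6   2.2] yaw_y 135.8 F [-0.3 -0.1  0. ] g 0.450 J [ 51.5  30.3 -23.3   0.1 -36.2 -95.7]
```

View pics/w7.png

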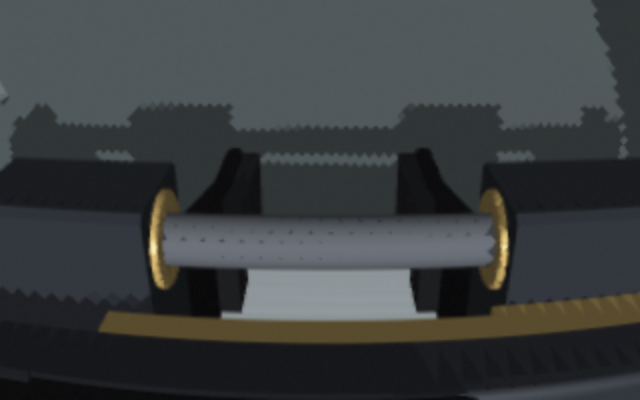

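View pics/s7.png

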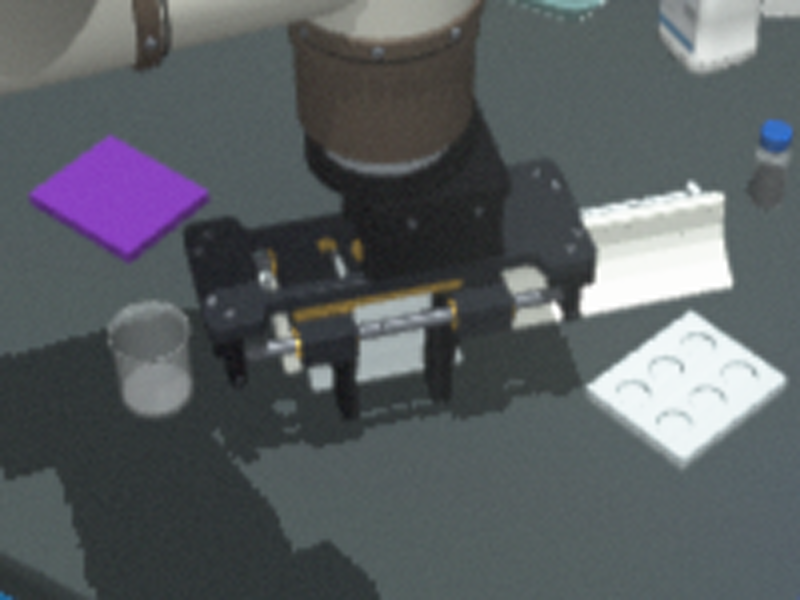

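View pics/t7.png

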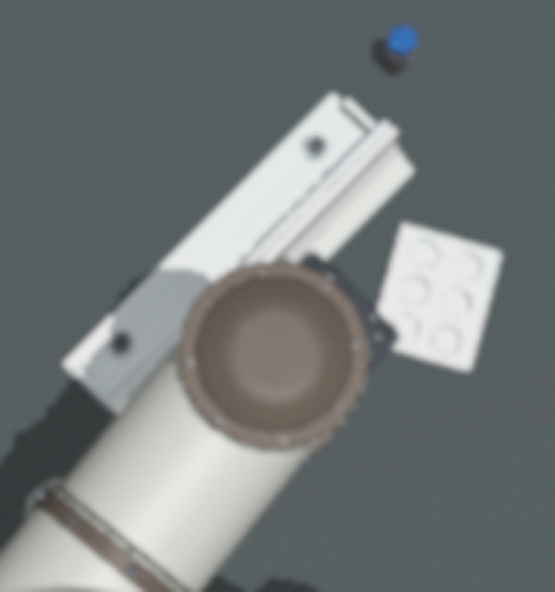

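Request:
move_arm(
  motion=[-0.06, 0, 0.01, 0, 0, 0, 0.1, -0.12, 0, 0.01, 0, 0, 0, 0.1, -0.18, 0, 0.01, 0, 0, 0, 0.1, -0.24, 0, 0.01, 0, 0, 0, 0.1, -0.3, 0, 0.01, 0, 0, 0, 0.1, -0.33, 0, 0.01, 0, 0, 0, 0.1, -0.33, 0, 0.01, 0, 0, 0, 0.1, -0.33, 0, 0.01, 0, 0, 0, 0.1],
)

```text
time_s: 8.6
tcp_pos: [0.4677, 0.3283, 0.0016]
ee_rot: [[-0.697, -0.717, 0.002], [-0.717, 0.697, 0.001], [-0.002, -0.0, -1.0]]
wrist_force: [-0.2, -0.1, -0.4]
gripper_width: 0.447
```

```bash
python3 look.py 8
```

```text
t 8.60 tcp [0.4677 0.3283 0.0016] wf [-40.   74.6   1.6] yaw_y 135.8 F [-0.2 -0.1 -0.4] g 0.447 J [ 51.3  31.2 -21.6   0.1 -37.2 -95.6]
```

View pics/s8.png

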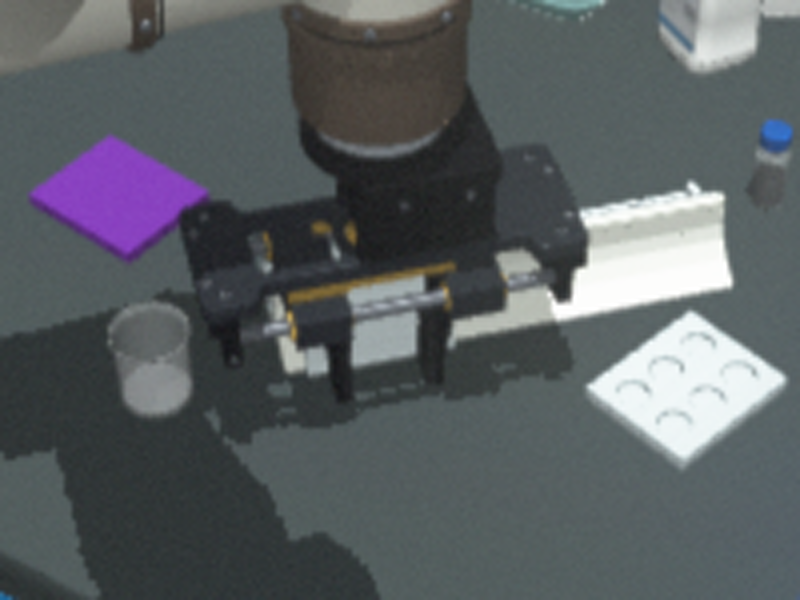

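View pics/w8.png

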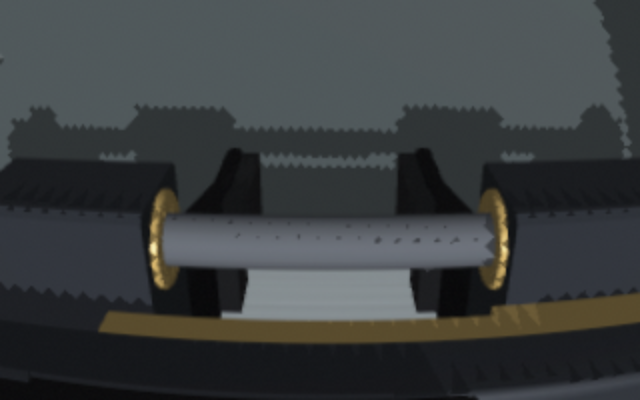

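Request:
move_arm(
  motion=[-0.02, 0, 0, 0, 0, 0, 0.1, -0.05, 0, 0, 0, 0, 0, 0.1, -0.05, 0, 0, 0, 0, 0, 0.1, -0.05, 0, 0, 0, 0, 0, 0.1, 0, 0, 0, 0, 0, 0, 0.1, 0.1, 0, 0, 0, 0, 0, 0.1, 0.3, 0, 0, 0, 0, 0, 0.1, 0.7, 0, 0, 0, 0, 0, 0.1, 1.2, 0, 0, 0, 0, 0, 0.1, 1.9, 0, 0, 0, 0, 0, 0.1, 2.6, 0, -0.5, 0, 0, 0, 0.1, 2.8, 0, -1.5, 0, 0, 0, 0.1, 2.8, 0, -2.5, 0, 0, 0, 0.1, 2.8, 0, -3.5, 0, 0, 0, 0.1, 2.8, 0, -3.5, 0, 0, 0, 0.1],
)

```text
time_s: 10.0
tcp_pos: [0.3925, 0.2508, 0.1495]
ee_rot: [[-0.695, -0.719, 0.014], [-0.719, 0.695, 0.013], [-0.018, -0.001, -1.0]]
wrist_force: [0.2, 1.4, -0.4]
gripper_width: 0.449
```

```bash
python3 look.py 9
```

```text
t 10.00 tcp [0.3925 0.2508 0.1495] wf [-147.9   74.4  149.5] yaw_y 136.0 F [ 0.2  1.4 -0.4] g 0.449 J [ 52.8  10.2 -28.1   0.2 -50.7 -97. ]
```

View pics/s9.png

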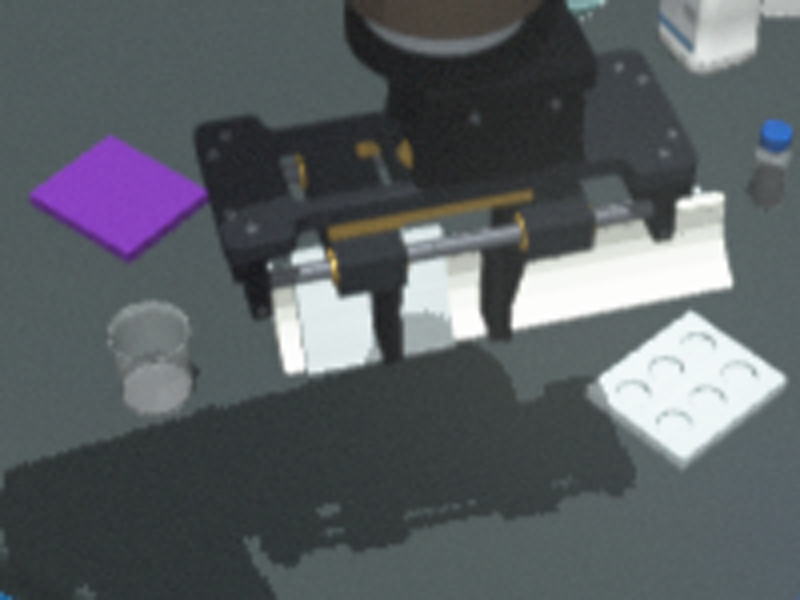

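View pics/t9.png

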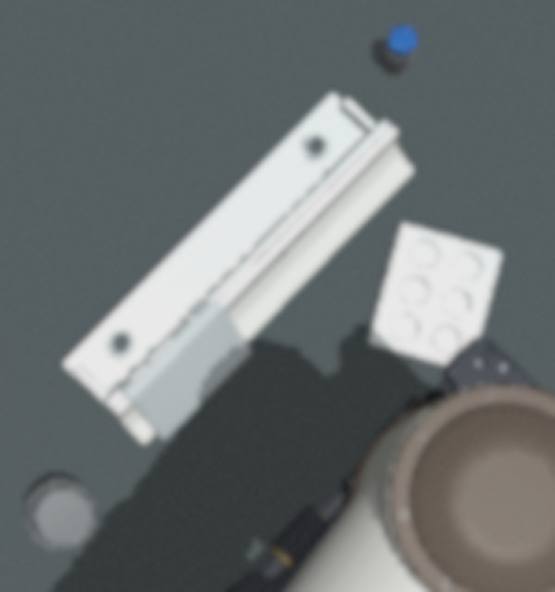

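The plate now leans on the stop by itself, with the fingers well clear: scene px (295–455, 230–370), and in the top view its top edge lies along the rim. Next I'll go over to the back.

Run:
```python
from h import *
plan(W(45,74,125),135.8);plan(W(45,74,51),135.8)
for c in [(129,381),(208,302)]: print(wf(ray("top",tc(c),.060)))
for c in [(292,250),(440,222)]: print(wf(ray("scene",(c[0]/4+220,c[1]/4+150),.0605)))
```

```text
shift [-4.952 -0.018  0.433] turn [ 0.003  0.03  -0.001] rows>= 5.0
shift [-4.947 -0.018  2.283] turn [ 0.003  0.03  -0.001] rows>= 6.0
[ 10.2393 107.4927  60.    ]
[ 9.9322 39.3291 60.    ]
[  4.9019 112.4814  60.5   ]
[ 5.2432 33.1014 60.5   ]
```

Request:
move_arm(
  motion=[-1.0, 0, 0.2, 0, 0.03, 0, 0.1, -2.0, 0, 0.2, 0, 0.03, 0, 0.1, -3.0, 0, 0.2, 0, 0.03, 0, 0.1, -4.0, 0, 0.2, 0, 0.03, 0, 0.1, -4.95, 0, 0.3, 0, 0.03, 0, 0.1, -4.95, 0, 0.4, 0, 0.03, 0, 0.1, -4.95, 0, 1.0, 0, 0.03, 0, 0.1, -4.95, 0, 1.7, 0, 0.03, 0, 0.1, -4.95, 0, 2.2, 0, 0.03, 0, 0.1, -4.95, 0, 2.28, 0, 0.03, 0, 0.1, -4.95, 0, 2.28, 0, 0.03, 0, 0.1, -4.95, 0, 2.28, 0, 0.03, 0, 0.1],
)

```text
time_s: 11.15
tcp_pos: [0.527, 0.3893, 0.051]
ee_rot: [[-0.697, -0.717, -0.0], [-0.717, 0.697, -0.001], [0.001, -0.0, -1.0]]
wrist_force: [-1.5, -0.4, 0.0]
gripper_width: 0.449
```

```bash
python3 look.py 10; python3 -c "
from h import *
plan(W(45,74,51),135.8)"
```

```text
t 11.15 tcp [0.527  0.3893 0.051 ] wf [45.1 74.6 51. ] yaw_y 135.8 F [-1.5 -0.4  0. ] g 0.449 J [ 50.6  33.8  -6.5   0.  -49.7 -94.8]
shift [ 0.026 -0.018  0.044] turn [0.002 0.032 0.003] rows>= 1.0
```

View pics/w10.png

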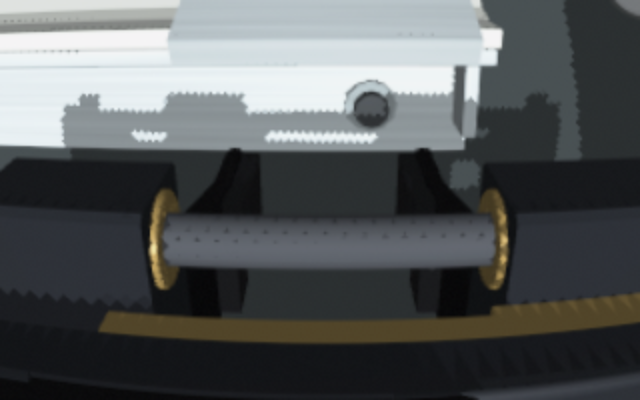

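View pics/s10.png

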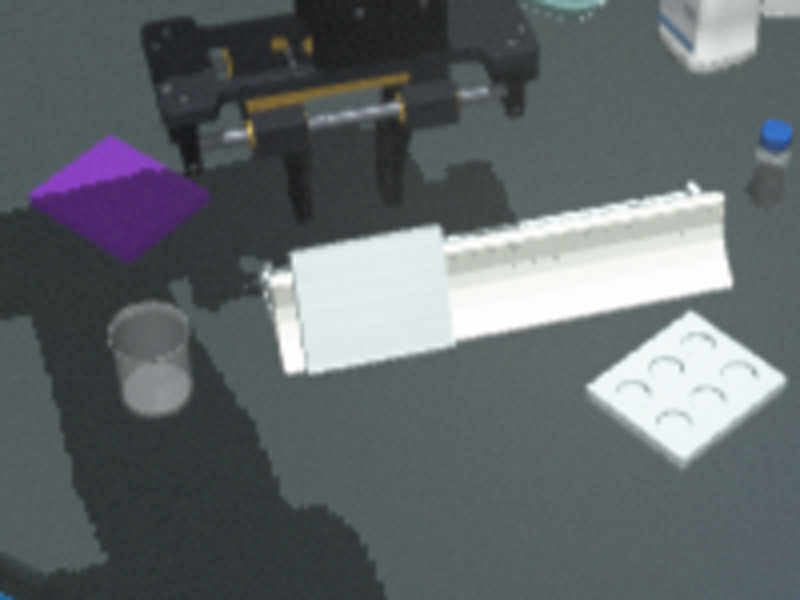

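The plate leans square on the stop at scene px (295–455, 228–372), and the fingers are behind and above the rim. I'll tip it back now.

Request:
move_arm(
  motion=[0.2, -0.01, 0.02, 0, 0, 0, 0.1, 0.4, -0.01, 0.02, 0, 0, 0, 0.1, 0.55, -0.01, 0.02, 0, 0, 0, 0.1, 0.65, -0.01, 0.02, 0, 0, 0, 0.1, 0.75, -0.01, 0.02, 0, 0, 0, 0.1, 0.85, -0.01, 0.02, 0, 0, 0, 0.1, 0.95, -0.01, 0.02, 0, 0, 0, 0.1, 1.05, -0.01, 0.02, 0, 0, 0, 0.1, 1.15, -0.01, 0.02, 0, 0, 0, 0.1, 1.25, -0.01, 0.02, 0, 0, 0, 0.1, 1.35, -0.01, 0.02, 0, 0, 0, 0.1, 1.45, -0.01, 0.02, 0, 0, 0, 0.1, 1.55, -0.01, 0.02, 0, 0, 0, 0.1, 1.65, -0.01, 0.02, 0, 0, 0, 0.1, 1.75, -0.01, 0.02, 0, 0, 0, 0.1, 1.83, -0.01, 0.02, 0, 0, 0, 0.1, 1.83, -0.01, 0.02, 0, 0, 0, 0.1, 1.83, -0.01, 0.02, 0, 0, 0, 0.1],
)

```text
time_s: 12.8
tcp_pos: [0.4768, 0.3373, 0.0519]
ee_rot: [[-0.697, -0.717, 0.002], [-0.717, 0.697, 0.002], [-0.003, 0.0, -1.0]]
wrist_force: [-0.4, -0.9, -0.4]
gripper_width: 0.451
```

```bash
python3 look.py 11
```

```text
t 12.80 tcp [0.4768 0.3373 0.0519] wf [-27.2  74.3  51.9] yaw_y 135.8 F [-0.4 -0.9 -0.4] g 0.451 J [ 51.2  28.  -17.5   0.  -44.3 -95.4]
```

View pics/w11.png

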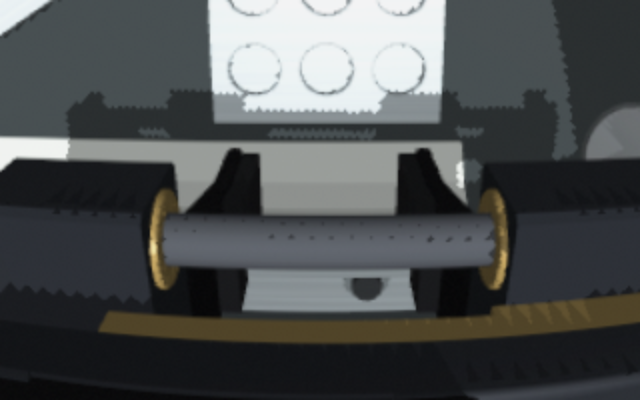

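View pics/s11.png

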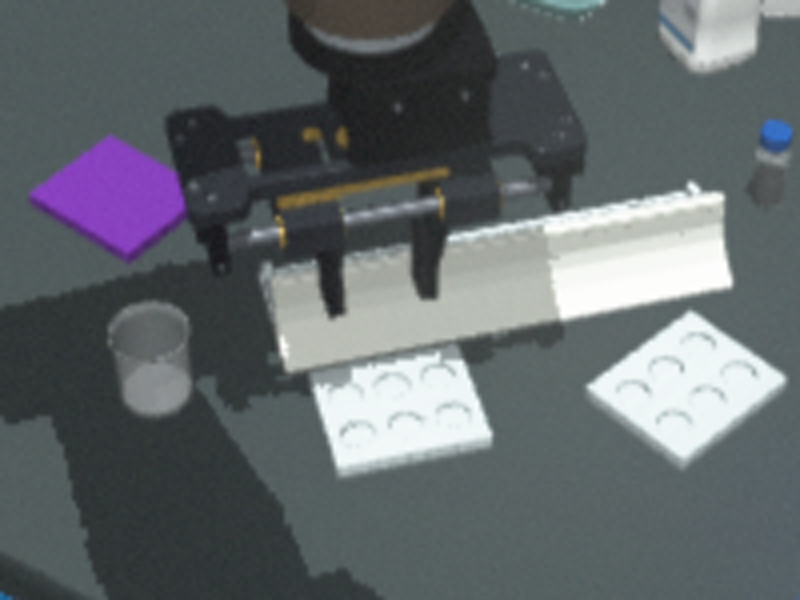

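The plate has fallen over and lies flat with its wells up, just in front of the toe. I'll raise the gripper clear and check.

Request:
move_arm(
  motion=[0, 0, -0.5, 0, 0, 0, 0.1, 0, 0, -1.5, 0, 0, 0, 0.1, -0.5, 0, -2.5, 0, 0, 0, 0.1, -1.5, 0, -3.2, 0, 0, 0, 0.1, -2.3, 0, -3.2, 0, 0, 0, 0.1, -2.3, 0, -3.2, 0, 0, 0, 0.1, -2.3, 0, -3.2, 0, 0, 0, 0.1, -2.3, 0, -3.2, 0, 0, 0, 0.1, -2.3, 0, -3.2, 0, 0, 0, 0.1],
)

```text
time_s: 13.7
tcp_pos: [0.5399, 0.4022, 0.1792]
ee_rot: [[-0.697, -0.717, 0.0], [-0.717, 0.697, 0.001], [-0.001, 0.0, -1.0]]
wrist_force: [0.4, -0.4, 0.3]
gripper_width: 0.451
```

```bash
python3 look.py 12
```

```text
t 13.70 tcp [0.5399 0.4022 0.1792] wf [ 63.4  74.3 179.2] yaw_y 135.8 F [ 0.4 -0.4  0.3] g 0.451 J [ 50.4  28.4   4.3  -0.  -65.9 -94.6]
```

View pics/s12.png

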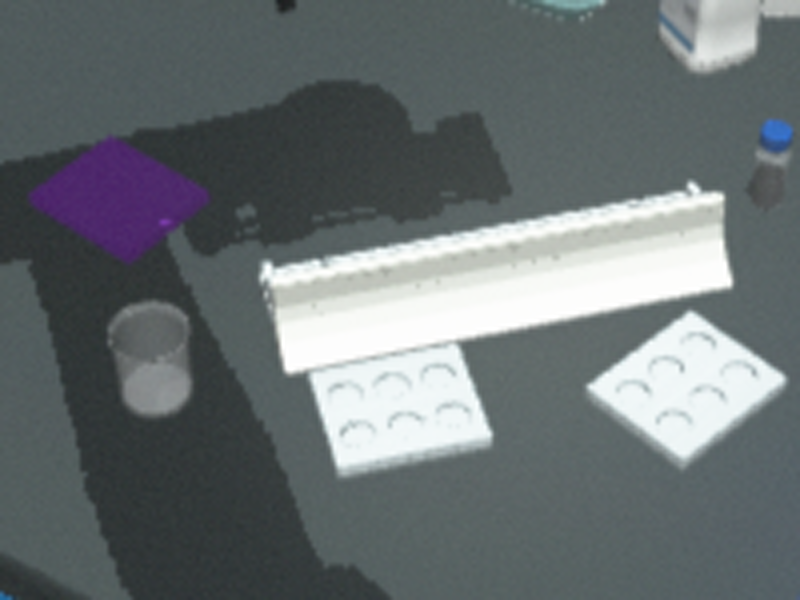

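View pics/t12.png

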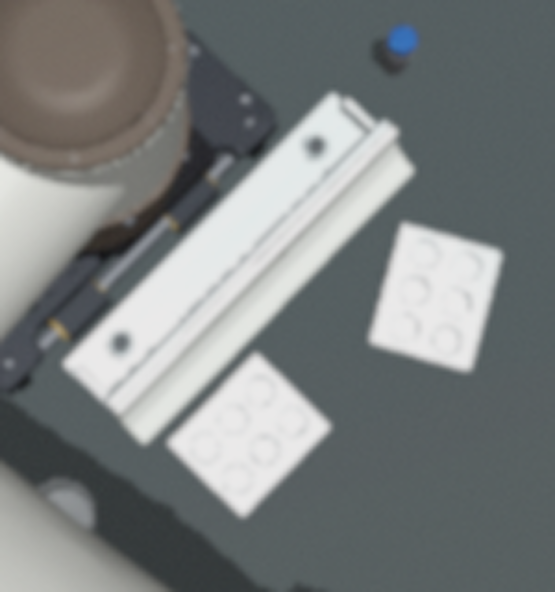

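Run:
```python
from h import *
for c in [(167,440),(256,353),(331,427),(243,518)]: print("top",wf(ray("top",tc(c),.008)).round(1))
for c in [(310,372),(458,344),(492,434),(340,467)]: print("scene",wf(ray("scene",((c[0]+.5)/4-.5+220,(c[1]+.5)/4-.5+150),.008)).round(1))
```

```text
top [-28.6 113.6   8. ]
top [-30.2  34.4   8. ]
top [-96.8  35.1   8. ]
top [-96.7 115.1   8. ]
scene [-32.  114.2   8. ]
scene [-32.8  34.4   8. ]
scene [-97.   34.6   8. ]
scene [-98.2 113.7   8. ]
```

The front edge is at n ≈ -30 mm, clear of the toe foot at -21 mm. Both views give about 66–67 × 79–80 mm at 8 mm height, so the plate is flat on the worktop. The other objects are at the same pixels as before. I'll hand the job in.

```bash
python3 -c "
from h import *
st(); print(r.finish_job())"
```

```text
t 13.85 tcp [0.5403 0.4025 0.1801] wf [ 63.8  74.3 180.1] yaw_y 135.8 F [ 0.2 -0.5 -0.4] g 0.448 J [ 50.4  28.3   4.4   0.  -65.9 -94.6]
the job is handed in; nothing more can be done
None
```

The plate is turned over: it lies flat on the worktop in front of the stop with its six wells up. I handed the job in at 13.9 s of the 51 s allowed.

1. **Squaring up:** the plate lay about 39° skew to the stop. I set the open fingers loosely around it and turned it square on the worktop, without lifting it.
2. **Climbing the stop:** I pushed its rear edge with both fingertips until it climbed the toe. When I took the fingers away, the pictures showed it leaning by itself.
3. **Tipping back:** from behind the top edge, above the rim, I tipped it back over. I then raised the gripper clear.

**Last checks:**
- **Plate:** top and scene views agree within about 3 mm. Its near edge is about 29–33 mm from the wall face, clear of the toe foot at 21 mm. Its size comes out right for a plate lying flat at 8 mm height.
- **Other objects:** the other plate, the vial and the purple look-alike show no movement against the first pictures. The beaker shows none in the scene view; the arm partly hides it in the last top view. I did not check the blue look-alike again; the arm did not work near it.
- **Forces:** the wrist force read no more than about 2 N at the end of each move. I did not read it during the moves. The robot was touching nothing at the end.

No check failed.

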